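# Prop the propagator lid open

### The arm

A 6-joint arm with a two-finger parallel gripper is mounted at the origin on the work surface. World frame = base frame: x ahead of the robot, y to its left, z up, the work surface at z = 0. Lengths are in m, angles in rad, forces in N, time in s.
With the tool pointing down it reaches from about 0.35 to 0.975 m from the base axis. Payload 4.9 kg.
Tool frame: the origin (TCP) lies at the very end of the fingers, on their centre line; the grasp point (between the pads) lies 19 mm behind it; z points along the fingers, y is the line along which they close (so a half turn about z gives the same grasp; the last joint's range is limited). The gripper opens to 85 mm and grips with 20 to 120 N. Pads are 22 mm wide; open, the fingers measure 114 mm over their backs; the gripper's body (76 mm by 85 mm) begins 54 mm behind the grasp point. The pads swing forward as they close: fully open they stand 13 mm farther back than shut.
Start: joints at [-1.406, 0.053, 1.613, -0, 1.476, -0.119], TCP at [0.175, -0.6, 0.231] pointing down, gripper open.
Joint ranges: [-3.01, 3.01], [-1.01, 2.22], [0.06, 2.58], [-1.02, 4.17], [0.09, 2.62], [-3.14, 3.14]. Speed limits (rad/s): [2.57, 2.57, 3.14, 3.14, 3.14, 3.14].

### API

Orientations are given as a 3x3 rotation matrix whose columns are the frame's x, y, z axes.
In Python, from rig import arm, cams, job gives the robot as it stands.
- The arm moves only by the tool move_arm, never from a script. Its argument "series" is a list that holds one entry, the list of rows, each a list of 5 numbers: the finger opening in m, from 0 to 0.0854, then the shift along the world's x, y, z in m, then the turn about the world's z in rad. In form: [[[hand, x, y, z, yaw], ...]]. A call has 1 to 20 rows; each row shifts and turns the commanded pose from where the row before left it; what a row does not reach is not made up. A row lasts 1/10 s, in which the tool goes at most 50 mm and 8.59 degrees, less where a joint would pass 70% of its speed; a pose out of reach is approached as far as the arm can. A call is refused whole if a number of a shift passes 0.05 or a number of a turn 0.15, either way. A call with a gripper value outside its range is refused whole. The fingers move at their own pace and stop on an object; "grip_force" is the grip in N (left out, the last holds). Time passes only in rows, so rows that do not move let the fingers close. It gives the time, the measured TCP pose, the force, the opening and the grip force at its end, in the units of the state.
- arm.get_state(): the state, without advancing time (a new reading comes with each control period).
- cams.grab_frame(name): name is "side" or "top"; returns a dict with "frame" (400x640x3 uint8, red, green, blue), "range_z" (400x640 float32, m along the optical axis (not along the pixel's ray), 0 where there is no reading), "intrinsics" (3x3 intrinsics, pixels), "distortion" ([k1, k2, p1, p2, k3] as OpenCV has them; the pictures are not rectified), "R" (3x3) and "t" (3): a world point X has camera coordinates R X + t. Camera axes: x right, y down, z forward; pixel columns grow to the right and rows downward; lengths in m; the calibration is good to about 2 mm. A picture is of the moment at which its call begins.
- job.close_job(): hands the job in; it is judged then, once.
The state is a dict: "time_s": time; "joint_positions": joint angles; "dq": joint speeds; "tau": joint torques, N m; "ee_pos": TCP position; "orientation": TCP orientation; "contact_force": force on the tool from outside, world axes, zero at the start; "ft_torque": the same for the moment, N m; "width": opening from 0.0 (shut) to 1.0 (fully open); "grip_force": force on a finger pad.
Only numpy, scipy, OpenCV 4.12 (cv2) and the standard library are available. Lean on these libraries where they do the work, as an engineer would, in place of code of your own. Each camera call takes 0.05 s, during which the arm holds its last target. There are 200 camera calls.

### The job

Air the seedlings: raise the lid of the wooden propagator with its own prop rod, holding the rod by the red sleeve, and set the rod's foot fully home in the slot of the metal catch on the box's side, so that the prop alone holds the lid open. The exact place of the slot is not known: set the foot down on the catch and feel along it, pressing on it with no more than about 20 N and never letting the lid drop; leave the other things alone.

Things in the scene. Friction and masses are not known exactly. Their poses are not given: they have to be found in the camera images.
- box: Wooden seedling box, fixed to the bench: 250 (its x) by 260 (y) by 150 mm tall, origin at the centre of its underside, z up. Front is -x, hinge at the back. Prop rod and metal catch are on its -y side. Lid and prop swing in the box's x-z plane: the rod stays at box-frame y = -148, the sleeve's middle at y = -200 mm.
- lid_hinge (a point): Middle of the lid's hinge line, which runs along the box's y at box-frame x = +120, z = 155 mm. The lid is 270 by 272 by 12 mm, 0.4 to 0.8 kg; its front edge (-x) rises; it falls shut unless held.
- lid (a joint): Lid angle, 0 shut, grows as it opens, up to 1.0 rad. It reads about 0.43 (0.41 to 0.46) with the prop home in the slot, and about 0.045 more with the foot standing on top of the catch.
- prop: Steel prop rod, 8 mm thick, flat end; origin at its pivot on the lid's side, 255 mm from the hinge line (box-frame x -135, z 155 mm when shut). It runs along its own -z; its y is the box's y. The pivot is slightly stiff: the rod stays where it is left. At the start it hangs, foot up to 0.5 rad to the front. It swings 1.0 rad to the front and 1.3 rad back of square to the lid.
- foot (a point): Centre of the prop rod's flat end, 140 mm from the pivot.
- grip (a point): Middle of the red sleeve: 18 mm across, 50 mm long, along the box's y, spinning freely on the rod's cross pin, 50 mm from the pivot towards the foot and 52 mm out (-y) from the rod. Pinch it from above across the box's x. As it spins, its place in the box's x-z plane sets both lid and rod; lifted, it pushes the lid up.
- catch_mid (a point): Point fixed on the box at box-frame (-80, -148, 135) mm, level with the catch's flat top: where the slot's middle nominally is. The catch is set by hand: the slot's real middle lies up to 14 mm either way along the box's x. The slot is 11 mm long in x and 9 mm deep, flat-bottomed.
- catch_top (a point): Nominal back end of the catch's flat top, box-frame (-25, -148, 135) mm. The catch is an aluminium plate 80 by 28 mm; its top reaches 25 mm from the slot's middle to the front (-x), 55 mm to the back. To reach its top, first lift the foot clear in front of it, then swing it back (+x) over it.
- jar: Bystander, loose: amber glass sample jar, 72 across, 100 tall mm; origin at the centre of its underside.
- torch: Bystander, loose: white torch standing upright, 36 across, 130 tall mm; origin at the centre of its underside.
- dish: Bystander, loose: flat round petri dish, 90 across, 14 tall mm; origin at the centre of its underside.
- pot: Bystander, loose: terracotta pot, 76 across, 65 tall, with a leafy plant to about 125 mm; origin at the centre of its underside.
- slidebox: Bystander, loose: wooden slide case, 50 x 90 x 32 mm; origin at the centre of its underside.
- brush: Bystander, loose: small brush lying flat, 200 x 42 x 20 mm; origin at the middle.

How it is judged:
By the outcome, as a careful person would: the job done as asked, in the order asked, and still so for the second after the job is handed in, with the robot touching nothing.
It also fails if it takes over 72 s, if anything falls off the work surface, if the arm or the gripper's body presses on something with over 40 N, if the wrist force passes 120 N, or if a joint passes its speed limit or range.

## Working session

There is one attempt and no reset: what is moved stays moved. The work goes in short steps, Python scripts to look and compute and a tool call to move; the robot and the scene stay as the last step left them, time stands still between calls to the robot, and variables do not carry over. Pictures are saved under pics/ and viewed, at most 10 in all, crops included, and the job is handed in when it is done.

Besides the shell and the picture viewer there is one more tool, called after "Emit:" as a command line: name --argument value ..., lists and objects as JSON in quotes. move_arm: Moves the arm, as the interface text tells. Its arguments: {"type":"object","properties":{"series":{"type":"array","items":{"type":"array","items":{"type":"array","items":{"type":"number"}}}},"grip_force":{"type":"number"}},"required":["series"]}

```bash
mkdir -p pics; ls; cat > h.py <<'E'
import numpy as np, cv2
from rig import arm,cams,job
def pts(f):
    d=f["range_z"]; h,w=d.shape
    u,v=np.meshgrid(np.arange(w,dtype=float),np.arange(h,dtype=float))
    n=cv2.undistortPoints(np.stack([u.ravel(),v.ravel()],1)[:,None],f["intrinsics"],np.array(f["distortion"]))[:,0]
    c=np.c_[n,np.ones(len(n))]*d.ravel()[:,None]
    P=(c-f["t"])@f["R"]
    P[d.ravel()==0]=np.nan
    return P.reshape(h,w,3)
E
python3 - <<'E'
from h import *
for n in("side","top"):
    f=cams.grab_frame(n); np.savez(f"{n}0.npz",**{k:np.array(v) for k,v in f.items()})
    cv2.imwrite(f"pics/{n}0.png",f["frame"][:,:,::-1])
    print(n,-f["R"].T@f["t"],f["R"][2])
print(arm.get_state())
E
```

```text
pics
side [-0.0116      0.84045665  1.28379817] [ 0.39712043 -0.52353826 -0.75379245]
top [0.3299825  0.04450437 1.25005071] [ 0.22592834  0.00534166 -0.97412928]
{'time_s': 0.1, 'joint_positions': array([-1.40602025e+00,  5.33234562e-02,  1.61415887e+00, -3.06171134e-05,
        1.47601647e+00, -1.18950699e-01]), 'dq': array([-4.12431988e-04, -3.33166013e-03, -3.14729102e-03,  9.26604778e-04,
       -6.40222506e-05, -6.45783943e-04]), 'tau': array([-1.17178733e-03, -3.94909501e+01, -3.71364856e+01, -2.41712805e-04,
        3.93787224e-03, -1.85914899e-05]), 'ee_pos': array([ 0.17488715, -0.59943898,  0.23016445]), 'orientation': array([[ 9.60018066e-01,  2.79937841e-01, -3.42734162e-04],
       [ 2.79937982e-01, -9.60016255e-01,  1.87532443e-03],
       [ 1.95943905e-04, -1.89628964e-03, -9.99998183e-01]]), 'contact_force': array([ 0.15903013, -0.2746969 , -0.04398018]), 'ft_torque': array([-0.00788209,  0.02864489,  0.03990759]), 'grip_force': 0.0, 'width': 0.9992659422618987}
```

View pics/side0.png

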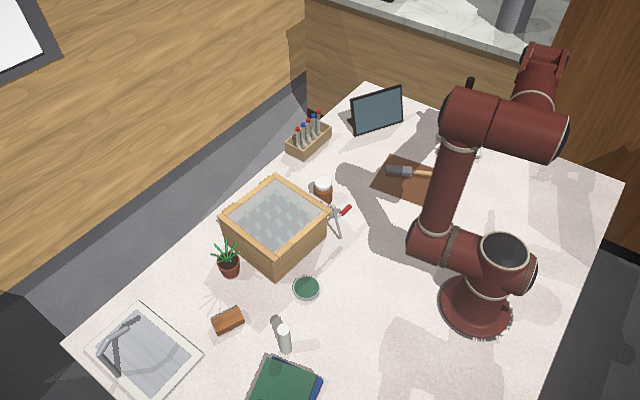

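View pics/top0.png

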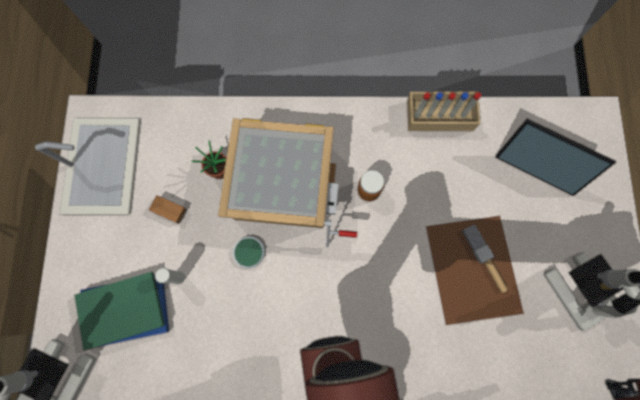

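The side view shows the box at about (275,225) px, the red sleeve at (346,210) and the jar just behind it at (322,190). In the top view the lid centre is at (278,172), the sleeve at (347,234), and the jar at (371,185) in image terms, to the right of the catch. The box's front faces image-down (world -x).

```bash
cat >> h.py <<'E'
def red(f,P):
    hsv=cv2.cvtColor(f["frame"],cv2.COLOR_RGB2HSV)
    return ((hsv[...,0]<6)|(hsv[...,0]>173))&(hsv[...,1]>170)&(hsv[...,2]>100)
E
python3 - <<'E'
from h import *
np.set_printoptions(precision=4,suppress=True)
F={n:dict(np.load(n+"0.npz")) for n in("side","top")}
for n,f in F.items():
    P=pts(f); x,y,z=P[...,0],P[...,1],P[...,2]
    roi=(x>.2)&(x<1.0)&(y>-.35)&(y<.6)
    m=roi&(z>.155)&(z<.19)
    k=cv2.connectedComponentsWithStats(cv2.morphologyEx(m.astype(np.uint8),cv2.MORPH_OPEN,np.ones((3,3))))
    i=1+np.argmax(k[2][1:,4]); s=k[1]==i
    q=P[s][:,:2].astype(np.float32); r=cv2.minAreaRect(q)
    print(n,"lid",np.nanmedian(z[s]),r,"\n",cv2.boxPoints(r))
    m=red(f,P)&roi&(z>.04)
    vs,us=np.nonzero(m); print("red",len(us),us.mean(),vs.mean(),np.nanmedian(P[m],0)); 
    q=P[m]; print(np.nanpercentile(q,[5,95],axis=0))
# jar: white top in both
f=F["top"];P=pts(f)
for (u,v) in [(371,181),(334,210),(333,190),(333,180),(358,215),(330,236),(335,225),(340,215),(347,234),(249,250)]:
    print((u,v),P[v,u],f["frame"][v,u])
I=cv2.resize(f["frame"][150:270,290:410,::-1],(600,600),interpolation=cv2.INTER_CUBIC);
I2=cv2.resize(F["side"]["frame"][160:250,300:390,::-1],(600,600),interpolation=cv2.INTER_CUBIC)
cv2.imwrite("pics/crop.png",cv2.resize(np.hstack([I,I2]),(800,400)))
E
```

```text
side lid 0.1604284322506443 ((0.6589367389678955, 0.16975732147693634), (0.28754472732543945, 0.2747991979122162), 85.4618911743164) 
 [[0.5106 0.0373]
 [0.7845 0.0156]
 [0.8073 0.3022]
 [0.5333 0.324 ]]
red 61 328.91803278688525 175.65573770491804 [ 0.502  -0.0243  0.1183]
[[ 0.4939 -0.3006  0.1081]
 [ 0.886   0.0093  0.1409]]
top lid 0.15933104241719465 ((0.6623761057853699, 0.1667574942111969), (0.28911474347114563, 0.27469220757484436), 84.94384002685547) 
 [[0.5128 0.0349]
 [0.7864 0.0107]
 [0.8119 0.2986]
 [0.5383 0.3229]]
red 100 387.93 172.81 [ 0.5056 -0.0276  0.118 ]
[[ 0.4981 -0.3044  0.1113]
 [ 0.8891  0.0051  0.1409]]
(371, 181) [ 0.6495 -0.0781  0.0989] [206 210 202]
(334, 210) [0.5607 0.0239 0.1341] [177 177 177]
(333, 190) [0.6141 0.0266 0.1362] [175 175 178]
(333, 180) [0.6487 0.0262 0.1106] [82 62 49]
(358, 215) [ 0.5743 -0.0488 -0.0024] [129 124 119]
(330, 236) [ 0.5123  0.033  -0.0043] [164 156 152]
(335, 225) [0.5438 0.0186 0.0007] [173 165 160]
(340, 215) [0.5735 0.0039 0.0006] [162 157 151]
(347, 234) [ 0.5008 -0.0106  0.113 ] [167  48  46]
(249, 250) [0.4687 0.2629 0.0142] [ 65 103  83]
```

View pics/crop.png

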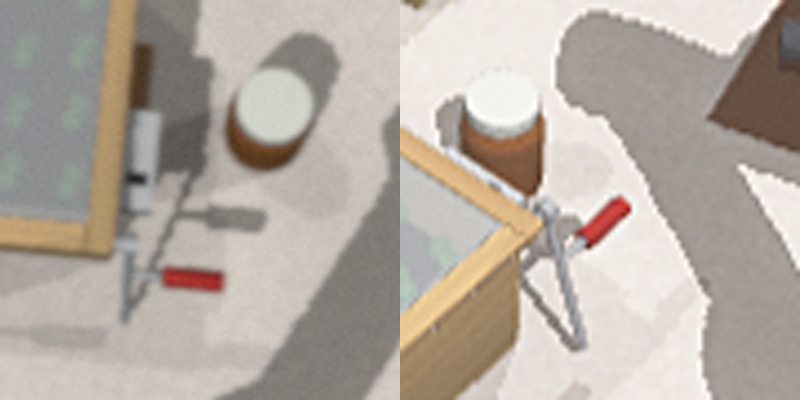

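Left crop (top view): the dark slot in the catch is visible at crop (135,178), i.e. about image px (330.5,203.4). The rod hangs foot-forward, with the sleeve free at px (347,234). The right crop (side view) shows the rod, pin and sleeve well clear of the jar.

```bash
cat >> h.py <<'E'
from scipy.optimize import fsolve
H=np.array([120.,155.])
def fk(a,psi):
    P=H+255*np.array([-np.cos(a),np.sin(a)]); d=np.array([-np.sin(psi),-np.cos(psi)])
    return P,P+50*d,P+140*d   # pivot, grip, foot (box x,z mm)
def foot_ik(x,z): # foot -> a,psi
    return fsolve(lambda q: fk(*q)[2]-[x,z],[.47,-.2])
def grip_ik(x,z,g=(.45,-.1)):
    return fsolve(lambda q: fk(*q)[1]-[x,z],g)
E
python3 - <<'E'
from h import *
np.set_printoptions(precision=4,suppress=True)
F={n:dict(np.load(n+"0.npz")) for n in("side","top")}
th=np.radians(-4.8)
f=F["side"];P=pts(f).reshape(-1,3); P=P[np.isfinite(P[:,0])]
c0=np.array([.661,.1763])
for it in range(3):
    bx=np.array([np.cos(th),np.sin(th)]);by=np.array([-bx[1],bx[0]])
    q=np.c_[(P[:,:2]-c0)@bx,(P[:,:2]-c0)@by,P[:,2]]
    fr=(q[:,2]>.03)&(q[:,2]<.125)&(abs(q[:,1])<.115)&(abs(q[:,0]+.125)<.025)
    lf=(q[:,2]>.03)&(q[:,2]<.125)&(abs(q[:,0])<.115)&(abs(q[:,1]-.13)<.02)
    s1=np.polyfit(q[fr,1],q[fr,0],1); s2=np.polyfit(q[lf,0],q[lf,1],1)
    print(fr.sum(),lf.sum(),"front",np.median(q[fr,0]),"slope",-s1[0],"left",np.median(q[lf,1]),s2[0])
    c0=c0+(np.median(q[fr,0])+.125)*bx+(np.median(q[lf,1])-.13)*by
    th+=(-s1[0]*1+s2[0])/2
    print(c0,np.degrees(th))
bx=np.array([np.cos(th),np.sin(th)]);by=np.array([-bx[1],bx[0]])
for n,f in F.items():
    P=pts(f);m=red(f,P)&(P[...,0]>.4)&(P[...,0]<.6)&(P[...,1]<.05)&(P[...,1]>-.1)&(P[...,2]>.06)
    q=P[m];b=np.c_[(q[:,:2]-c0)@bx,(q[:,:2]-c0)@by,q[:,2]]*1e3
    print(n,"sleeve box mm",np.median(b,0),np.percentile(b,[5,95],axis=0).ravel())
f=F["top"]
C=-f["R"].T@f["t"]
def ray(u,v,z):
    n=cv2.undistortPoints(np.array([[[u,v]]],float),f["intrinsics"],f["distortion"])[0,0]
    d=f["R"].T@np.r_[n,1]; X=C+d*(z-C[2])/d[2]; return np.r_[(X[:2]-c0)@bx*1e3,(X[:2]-c0)@by*1e3]
print("slot",ray(330.5,203.4,.135)); print("foot z.03",ray(327.5,246,.03)); print("pivot z.155",ray(328,222.5,.16)); print("catch ends",ray(332,213,.135),ray(334,183,.135))
b=(pts(f)[...,:2]-c0); P=pts(f)
X=b@bx*1e3;Y=b@by*1e3
m=(P[...,2]>.128)&(P[...,2]<.142)&(Y<-135)&(Y>-165)&(X>-130)&(X<20)
print("catch",m.sum(),np.percentile(X[m],[1,50,99]),np.percentile(Y[m],[1,50,99]))
g=cv2.cvtColor(f["frame"],cv2.COLOR_RGB2GRAY); print(g[196:214,326:338])
E
```

```text
728 667 front -0.11617790044962345 slope -0.0061114007658382855 left 0.1285753364929717 0.004059131484293923
[0.6697 0.1741] -4.858793184128419
727 627 front -0.1250280593982136 slope -0.005207086333248561 left 0.12999590343480932 -0.005509472144061254
[0.6696 0.1741] -5.165799969955917
725 626 front -0.12497103665772723 slope 0.0002806848724976061 left 0.12996158713870778 -0.0002234258761639218
[0.6697 0.1741] -5.164159620541379
side sleeve box mm [-155.8696 -197.027   114.9189] [-158.9476 -217.3663  108.0505 -149.1119 -178.5376  120.2612]
top sleeve box mm [-150.458  -201.3035  114.5513] [-154.1553 -218.3673  110.501  -146.3716 -182.4179  118.9332]
slot [ -78.4457 -148.6536]
foot z.03 [-177.7942 -150.4259]
pivot z.155 [-134.0609 -147.1211]
catch ends [-103.6328 -154.8952] [ -22.3974 -152.8271]
catch 282 [-102.2511  -60.7847  -23.4862] [-161.4906 -148.7625 -135.645 ]
[[119 106 104 114 142 160 170 176 176 174 151 127]
 [119 102 101 117 140 164 172 174 177 172 155 124]
 [118 106 104 114 148 163 174 175 176 170 149 120]
 [116 102 101 120 144 164 176 176 174 169 152 116]
 [116 101  96 112 138 163 172 174 174 169 144 114]
 [112  96  82  89 118 136 145 150 167 164 141 107]
 [111  83  60  61  71  84  99 115 143 159 141 114]
 [107  80  51  37  34  40  50  88 134 154 135 115]
 [104  79  65  59  56  53  55  90 135 158 135 123]
 [105  92  88 100 108 109 109 124 150 158 145 143]
 [107  98 109 132 150 157 157 161 167 160 156 155]
 [106 103 116 146 166 171 178 176 172 165 160 161]
 [102 104 114 144 168 177 180 178 174 172 164 164]
 [106 103 115 150 169 178 180 179 177 171 167 164]
 [105 103 115 147 171 177 180 181 177 177 175 171]
 [102  97 117 143 170 177 178 178 180 180 178 185]
 [ 92  91 105 133 154 166 165 165 168 176 181 182]
 [ 91  84  91 109 124 135 135 140 145 162 175 182]]
```

Emit:
move_arm --series '[[[0.085, 0.0204, 0.0365, 0, 0.0748], [0.085, 0.0204, 0.0365, 0, 0.0748], [0.085, 0.0204, 0.0365, 0, 0.0748], [0.085, 0.0204, 0.0365, 0, 0.0748], [0.085, 0.0204, 0.0365, 0, 0.0748], [0.085, 0.0204, 0.0365, 0, 0.0748], [0.085, 0.0204, 0.0365, 0, 0.0748], [0.085, 0.0204, 0.0365, 0, 0.0748], [0.085, 0.0204, 0.0365, 0, 0.0748], [0.085, 0.0204, 0.0365, 0, 0.0748], [0.085, 0.0204, 0.0365, 0, 0.0748], [0.085, 0.0204, 0.0365, 0, 0.0748], [0.085, 0.0204, 0.0365, 0, 0.0748], [0.085, 0.0204, 0.0365, 0, 0.0748], [0.085, 0.0204, 0.0365, 0, 0.0748], [0.085, 0.0204, 0.0365, 0, 0.0748], [0.085, 0, 0, 0, 0], [0.085, 0, 0, 0, 0]]]' --grip_force 30

```text
time_s: 1.9
ee_pos: [0.5012, -0.0153, 0.2306]
orientation: [[0.088, 0.996, -0.002], [0.996, -0.088, -0.0], [-0.0, -0.001, -1.0]]
contact_force: [0.4, -0.0, -0.4]
width: 0.994
grip_force: 0.0
```

Emit:
move_arm --series '[[[0.085, 0, 0, -0.0236, 0], [0.085, 0, 0, -0.0236, 0], [0.085, 0, 0, -0.0236, 0], [0.085, 0, 0, -0.0236, 0], [0.085, 0, 0, -0.0236, 0], [0.085, 0, 0, -0.0236, 0], [0.085, 0, 0, 0, 0], [0.005, 0, 0, 0, 0], [0.005, 0, 0, 0, 0], [0.005, 0, 0, 0, 0], [0.005, 0, 0, 0, 0], [0.005, 0, 0, 0, 0], [0.005, 0, 0, 0, 0], [0.005, 0, 0, 0, 0], [0.005, 0, 0, 0, 0]]]' --grip_force 40

```text
time_s: 3.4
ee_pos: [0.5022, -0.0161, 0.0906]
orientation: [[0.09, 0.996, 0.002], [0.996, -0.09, -0.0], [-0.0, 0.002, -1.0]]
contact_force: [1.1, 0.2, 3.9]
width: 0.192
grip_force: 39.1
```

```bash
cat >> h.py <<'E'
c0=np.array([.6697,.1741]); bx=np.array([.9959,-.09]); by=np.array([.09,.9959]); DZ=16.6
def where(s=None):
    s=s or arm.get_state(); r=s["ee_pos"][:2]-c0
    g=np.array([r@bx*1e3,s["ee_pos"][2]*1e3+DZ]); q=grip_ik(*g)
    print("G",g.round(1),"y",round(r@by*1e3,1),"a %.3f psi %.3f"%tuple(q),"foot",fk(*q)[2].round(1),"F",s["contact_force"].round(1),"T",s["ft_torque"].round(2),"t",s["time_s"])
    return g
def steps(g,G):
    for t in G:
        d=(np.array(t)-g); print((d[0]*bx/1e3).round(4),(d[1]/1e3).round(4)); g=np.array(t)
E
python3 - <<'E'
from h import *
g=where()
W=[fk(a,p)[1] for a,p in [(.11,.31),(.22,.32),(.33,.33),(.44,.34),(.54,.34),(.54,.14),(.54,-.06),(.54,-.17)]]
steps(g,W)
for w in W[-4:]: print(w.round(1), fk(*grip_ik(*w))[2].round(1))
E
```

```text
G [-149.7  107.2] y -204.5 a -0.000 psi 0.299 foot [-176.2   21.2] F [1.1 0.2 3.9] T [-0.01 -0.1  -0.03] t 3.4
[ 0.001  -0.0001] 0.0282
[ 0.0041 -0.0004] 0.0278
[ 0.0071 -0.0006] 0.0271
[ 0.01   -0.0009] 0.0261
[ 0.0119 -0.0011] 0.0225
[ 0.0097 -0.0009] -0.0024
[ 0.0099 -0.0009] -0.0004
[ 0.0054 -0.0005] 0.0006
[-115.4  239. ] [-145.4  154.1]
[-105.7  236.6] [-118.3  147.5]
[-95.7 236.2] [-90.3 146.4]
[-90.3 236.8] [-75.  148.1]
```

Emit:
move_arm --series '[[[0.005, 0.0003, 0, 0.0094, 0], [0.005, 0.0003, 0, 0.0094, 0], [0.005, 0.0004, -0.0001, 0.0094, 0], [0.005, 0.0013, -0.0001, 0.0093, 0], [0.005, 0.0014, -0.0001, 0.0093, 0], [0.005, 0.0014, -0.0002, 0.0092, 0], [0.005, 0.0023, -0.0002, 0.009, 0], [0.005, 0.0024, -0.0002, 0.009, 0], [0.005, 0.0024, -0.0002, 0.0091, 0], [0.005, 0.0033, -0.0003, 0.0087, 0], [0.005, 0.0033, -0.0003, 0.0087, 0], [0.005, 0.0034, -0.0003, 0.0087, 0], [0.005, 0.0039, -0.0004, 0.0075, 0], [0.005, 0.004, -0.0004, 0.0075, 0], [0.005, 0.004, -0.0003, 0.0075, 0], [0.005, 0, 0, 0, 0], [0.005, 0, 0, 0, 0], [0.005, 0, 0, 0, 0]]]'

```text
time_s: 5.2
ee_pos: [0.5355, -0.0191, 0.221]
orientation: [[0.09, 0.996, -0.0], [0.996, -0.09, -0.0], [-0.0, -0.0, -1.0]]
contact_force: [1.3, -1.3, -3.8]
width: 0.195
grip_force: 39.2
```

```bash
python3 - <<'E'
from h import *
where()
for n in("side","top"):
    f=cams.grab_frame(n); np.savez(f"{n}1.npz",**{k:np.array(v) for k,v in f.items()})
    g=f["frame"][150:270,210:410] if n=="top" else f["frame"][130:250,220:420]
    cv2.imwrite(f"pics/{n}1.png",cv2.resize(g[:,:,::-1],(500,300)))
cv2.imwrite("pics/b1.png",np.vstack([cv2.imread("pics/side1.png"),cv2.imread("pics/top1.png")]))
E
```

```text
G [-116.3  237.6] y -204.5 a 0.533 psi 0.341 foot [-146.4  152.7] F [ 1.3 -1.3 -3.8] T [-0.22 -0.07 -0.04] t 5.2
```

View pics/b1.png

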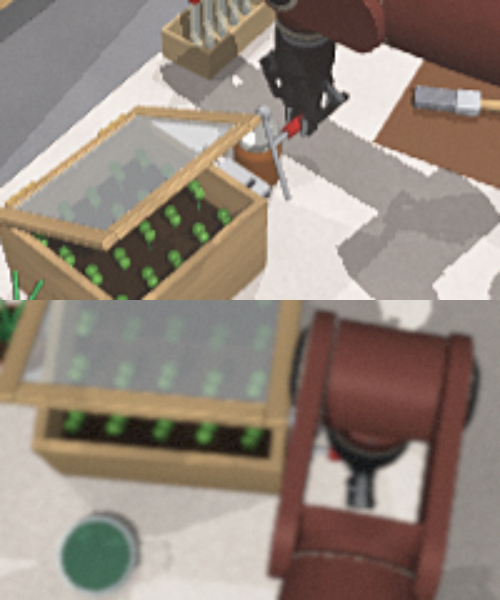

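The lid is up, with the rod clear in front of the catch at side-crop (275,155). The sleeve is in the fingers and nothing else has been disturbed.

```bash
python3 - <<'E'
from h import *
g=where()
W=[fk(.54,.14)[1],fk(.54,-.06)[1]]+[fk(*foot_ik(x,z))[1] for x,z in[(-64,148),(-64,139),(-64,135),(-74,135),(-84,135)]]
steps(g,W)
q=foot_ik(-64,148);print(q, q[1]-q[0],foot_ik(-79,126))
print("a-level: dG per foot dz", fk(*foot_ik(-64,136))[1]-fk(*foot_ik(-64,135))[1])
P=pts(dict(np.load("side1.npz")));r=P[...,:2]-c0;X=r@bx*1e3;Y=r@by*1e3;Z=P[...,2]*1e3
m=(abs(Y)<100)&(X>-110)&(X<80)&(Z>175+ (80-X)*.45)&(Z<330)
p=np.polyfit(X[m],Z[m],1);
for _ in range(5):
    m&=abs(np.polyval(p,X)-Z)<6;p=np.polyfit(X[m],Z[m],1)
print(m.sum(),p,np.arctan(-p[0]))
E
```

```text
G [-116.4  237.5] y -204.5 a 0.533 psi 0.343 foot [-146.7  152.7] F [ 0.3 -1.1 -3.4] T [-0.22 -0.03  0.03] t 5.3
[ 0.0107 -0.001 ] -0.0009
[ 0.0099 -0.0009] -0.0004
[ 0.0083 -0.0007] -0.0013
[-0.0038  0.0003] -0.0101
[-0.0016  0.0001] -0.0045
[-0.0025  0.0002] 0.0022
[-0.0028  0.0003] 0.0014
[ 0.52664716 -0.26336829] -0.7900154484588942 [ 0.43390586 -0.23332045]
a-level: dG per foot dz [0.38210049 1.12800645]
1731 [ -0.5978999  231.03720713] 0.5388738809135155
```

Emit:
move_arm --series '[[[0.005, 0.0027, -0.0003, 0, 0], [0.005, 0.0027, -0.0003, -0.0003, 0], [0.005, 0.0027, -0.0002, -0.0003, 0], [0.005, 0.0026, -0.0002, -0.0003, 0], [0.005, 0.0033, -0.0003, 0, 0], [0.005, 0.0033, -0.0003, -0.0002, 0], [0.005, 0.0033, -0.0003, -0.0002, 0], [0.005, 0.0028, -0.0003, -0.0004, 0], [0.005, 0.0028, -0.0002, -0.0004, 0], [0.005, 0.0027, -0.0002, -0.0005, 0], [0.005, 0, 0, 0, 0], [0.005, -0.0019, 0.0002, -0.005, 0], [0.005, -0.0019, 0.0001, -0.0051, 0], [0.005, 0, 0, 0, 0], [0.005, 0, 0, 0, 0]]]'

```text
time_s: 6.8
ee_pos: [0.5602, -0.0213, 0.2082]
orientation: [[0.09, 0.996, -0.001], [0.996, -0.09, 0.0], [0.0, -0.001, -1.0]]
contact_force: [1.2, -1.3, -3.2]
width: 0.195
grip_force: 39.3
```

```bash
python3 - <<'E'
from h import *
g=where()
W=[fk(*foot_ik(x,z))[1] for x,z in[(-64,138),(-64,137),(-64,136),(-64,135),(-64,134),(-64,133)]]
steps(g,W)
E
```

```text
G [-91.5 224.8] y -204.5 a 0.479 psi -0.301 foot [-64.8 138.9] F [ 1.2 -1.3 -3.2] T [-0.14 -0.12 -0.  ] t 6.8
[-0.0002  0.    ] -0.0012
[-0.0004  0.    ] -0.0011
[-0.0004  0.    ] -0.0011
[-0.0004  0.    ] -0.0011
[-0.0004  0.    ] -0.0011
[-0.0004  0.    ] -0.0011
```

Emit:
move_arm --series '[[[0.005, -0.0003, 0, -0.0011, 0], [0.005, -0.0004, 0, -0.0011, 0], [0.005, 0, 0, 0, 0]]]'

```text
time_s: 7.1
ee_pos: [0.5597, -0.0213, 0.2064]
orientation: [[0.09, 0.996, -0.001], [0.996, -0.09, 0.0], [0.0, -0.001, -1.0]]
contact_force: [0.4, 0.4, -3.8]
width: 0.198
grip_force: 39.3
```

Emit:
move_arm --series '[[[0.005, -0.0004, 0, -0.0011, 0], [0.005, 0, 0, 0, 0]]]'

```text
time_s: 7.3
ee_pos: [0.5594, -0.0213, 0.2053]
orientation: [[0.09, 0.996, -0.0], [0.996, -0.09, 0.0], [0.0, -0.0, -1.0]]
contact_force: [0.4, -0.8, -4.0]
width: 0.189
grip_force: 39.3
```

Emit:
move_arm --series '[[[0.005, -0.0004, 0, -0.0011, 0], [0.005, 0, 0, 0, 0]]]'

```text
time_s: 7.5
ee_pos: [0.5592, -0.0213, 0.2046]
orientation: [[0.09, 0.996, 0.0], [0.996, -0.09, 0.0], [0.0, 0.0, -1.0]]
contact_force: [-0.0, 1.1, -3.2]
width: 0.193
grip_force: 39.4
```

Emit:
move_arm --series '[[[0.005, -0.0002, 0, -0.0006, 0], [0.005, 0, 0, 0, 0]]]'

```text
time_s: 7.7
ee_pos: [0.5592, -0.0213, 0.2043]
orientation: [[0.09, 0.996, 0.001], [0.996, -0.09, 0.0], [0.0, 0.001, -1.0]]
contact_force: [-0.8, 0.6, 0.2]
width: 0.191
grip_force: 39.5
```

Emit:
move_arm --series '[[[0.005, -0.0002, 0, -0.0006, 0], [0.005, 0, 0, 0, 0]]]'

```text
time_s: 7.9
ee_pos: [0.5591, -0.0213, 0.2041]
orientation: [[0.09, 0.996, 0.001], [0.996, -0.09, 0.0], [0.0, 0.001, -1.0]]
contact_force: [-1.0, 1.5, 3.5]
width: 0.199
grip_force: 39.7
```

```bash
python3 - <<'E'
from h import *
g=where(); q=grip_ik(*g); x,z=fk(*q)[2]
steps(g,[fk(*foot_ik(x-d,z))[1] for d in (2,4,6,8,10,12,14,16,18,20,22,24)])
E
```

```text
G [-92.6 220.7] y -204.5 a 0.459 psi -0.326 foot [-63.7 135.4] F [-1.   1.5  3.5] T [ 0.3   0.21 -0.01] t 7.9
[-0.0005  0.    ] 0.0005
[-0.0005  0.    ] 0.0005
[-0.0005  0.    ] 0.0004
[-0.0005  0.    ] 0.0004
[-0.0005  0.    ] 0.0004
[-0.0005  0.    ] 0.0003
[-0.0005  0.    ] 0.0003
[-0.0006  0.0001] 0.0003
[-0.0006  0.0001] 0.0003
[-0.0006  0.0001] 0.0002
[-0.0006  0.0001] 0.0002
[-0.0006  0.0001] 0.0002
```

Emit:
move_arm --series '[[[0.005, -0.0005, 0, 0.0004, 0], [0.005, -0.0005, 0, 0.0005, 0], [0.005, 0, 0, 0, 0]]]'

```text
time_s: 8.2
ee_pos: [0.559, -0.0213, 0.2043]
orientation: [[0.09, 0.996, 0.004], [0.996, -0.09, 0.0], [0.001, 0.004, -1.0]]
contact_force: [5.8, 2.4, -0.8]
width: 0.195
grip_force: 39.5
```

Emit:
move_arm --series '[[[0.005, -0.0005, 0, 0.0003, 0], [0.005, 0, 0, 0, 0]]]'

```text
time_s: 8.4
ee_pos: [0.559, -0.0213, 0.2044]
orientation: [[0.09, 0.996, 0.005], [0.996, -0.09, 0.0], [0.001, 0.005, -1.0]]
contact_force: [7.8, 1.9, -3.3]
width: 0.192
grip_force: 39.4
```

Emit:
move_arm --series '[[[0.005, -0.0005, 0, 0.0003, 0], [0.005, 0, 0, 0, 0]]]'

```text
time_s: 8.6
ee_pos: [0.5587, -0.0213, 0.2047]
orientation: [[0.09, 0.996, 0.006], [0.996, -0.09, 0.0], [0.001, 0.006, -1.0]]
contact_force: [8.9, 1.7, -4.1]
width: 0.196
grip_force: 39.4
```

```bash
python3 -c "
from h import *
where()"
```

```text
G [-92.9 221.3] y -204.5 a 0.463 psi -0.309 foot [-65.6 135.6] F [ 8.9  1.7 -4.1] T [ 0.31 -1.41 -0.04] t 8.6
```

Emit:
move_arm --series '[[[0.005, -0.0005, 0, 0.0002, 0], [0.005, 0, 0, 0, 0]]]'

```text
time_s: 8.8
ee_pos: [0.5584, -0.0212, 0.205]
orientation: [[0.09, 0.996, 0.007], [0.996, -0.09, 0.0], [0.001, 0.006, -1.0]]
contact_force: [10.0, 1.2, -4.5]
width: 0.193
grip_force: 39.4
```

Emit:
move_arm --series '[[[0.005, -0.0005, 0, 0.0003, 0], [0.005, 0, 0, 0, 0]]]'

```text
time_s: 9.0
ee_pos: [0.558, -0.0212, 0.2053]
orientation: [[0.09, 0.996, 0.007], [0.996, -0.09, 0.0], [0.001, 0.007, -1.0]]
contact_force: [9.7, 2.1, -2.6]
width: 0.191
grip_force: 39.4
```

Emit:
move_arm --series '[[[0.005, -0.0005, 0, 0.0003, 0], [0.005, 0, 0, 0, 0]]]'

```text
time_s: 9.2
ee_pos: [0.557, -0.0211, 0.2056]
orientation: [[0.09, 0.996, 0.005], [0.996, -0.09, 0.001], [0.001, 0.005, -1.0]]
contact_force: [0.0, 3.1, -0.9]
width: 0.194
grip_force: 39.6
```

Emit:
move_arm --series '[[[0.005, -0.0005, 0, 0.0003, 0], [0.005, 0, 0, 0, 0]]]'

```text
time_s: 9.4
ee_pos: [0.5555, -0.021, 0.2053]
orientation: [[0.09, 0.996, 0.002], [0.996, -0.09, 0.001], [0.001, 0.002, -1.0]]
contact_force: [5.0, 3.6, -2.2]
width: 0.194
grip_force: 39.6
```

```bash
python3 -c "
from h import *
where()"
```

```text
G [-96.2 221.9] y -204.6 a 0.471 psi -0.223 foot [-76.3 134.1] F [ 5.   3.6 -2.2] T [ 0.41 -0.7  -0.07] t 9.4
```

Emit:
move_arm --series '[[[0.005, -0.0003, 0, 0, 0], [0.005, 0, 0, 0, 0]]]'

```text
time_s: 9.6
ee_pos: [0.5552, -0.021, 0.2052]
orientation: [[0.09, 0.996, 0.002], [0.996, -0.09, 0.001], [0.001, 0.002, -1.0]]
contact_force: [4.9, 2.7, -3.3]
width: 0.195
grip_force: 39.5
```

Emit:
move_arm --series '[[[0.005, -0.0003, 0, 0, 0], [0.005, 0, 0, 0, 0]]]'

```text
time_s: 9.8
ee_pos: [0.5537, -0.0208, 0.2045]
orientation: [[0.09, 0.996, -0.001], [0.996, -0.09, 0.001], [0.001, -0.002, -1.0]]
contact_force: [2.6, 4.1, -3.9]
width: 0.196
grip_force: 39.4
```

```bash
python3 -c "
from h import *
where()"
```

```text
G [-98.  221.1] y -204.6 a 0.469 psi -0.191 foot [-80.9 132.7] F [ 2.6  4.1 -3.9] T [ 0.53 -0.44  0.05] t 9.8
```

```bash
python3 -c "
from h import *
g=where()
steps(g,[fk(*foot_ik(-80,z))[1] for z in (131.5,130,128.5,127,125.5)])"
```

```text
G [-98.  221.1] y -204.6 a 0.469 psi -0.191 foot [-80.9 132.7] F [ 2.6  4.1 -3.9] T [ 0.53 -0.44  0.05] t 9.8
[-0.0002  0.    ] -0.0014
[-0.0005  0.    ] -0.0016
[-0.0005  0.    ] -0.0016
[-0.0005  0.    ] -0.0016
[-0.0005  0.    ] -0.0016
```

Emit:
move_arm --series '[[[0.005, -0.0002, 0, -0.0014, 0], [0.005, 0, 0, 0, 0]]]'

```text
time_s: 10.0
ee_pos: [0.5533, -0.0208, 0.2033]
orientation: [[0.09, 0.996, -0.002], [0.996, -0.09, 0.001], [0.001, -0.002, -1.0]]
contact_force: [1.3, 4.8, -3.3]
width: 0.194
grip_force: 39.4
```

Emit:
move_arm --series '[[[0.005, -0.0003, 0, -0.0008, 0], [0.005, 0, 0, 0, 0]]]'

```text
time_s: 10.2
ee_pos: [0.5533, -0.0208, 0.203]
orientation: [[0.09, 0.996, -0.001], [0.996, -0.09, 0.001], [0.001, -0.001, -1.0]]
contact_force: [1.7, 5.4, -2.9]
width: 0.194
grip_force: 39.5
```

```bash
python3 -c "
from h import *
g=where()"
```

```text
G [-98.4 219.6] y -204.6 a 0.462 psi -0.199 foot [-80.6 131.4] F [ 1.7  5.4 -2.9] T [ 0.76 -0.23  0.01] t 10.2
```

Emit:
move_arm --series '[[[0.005, -0.0003, 0, -0.0012, 0], [0.005, 0, 0, 0, 0]]]'

```text
time_s: 10.4
ee_pos: [0.553, -0.0208, 0.2019]
orientation: [[0.09, 0.996, -0.001], [0.996, -0.09, 0.001], [0.001, -0.001, -1.0]]
contact_force: [1.5, 5.1, -3.6]
width: 0.194
grip_force: 39.5
```

Emit:
move_arm --series '[[[0.005, -0.0004, 0, -0.0012, 0], [0.005, 0, 0, 0, 0]]]'

```text
time_s: 10.6
ee_pos: [0.5527, -0.0208, 0.2007]
orientation: [[0.09, 0.996, -0.0], [0.996, -0.09, 0.001], [0.001, -0.001, -1.0]]
contact_force: [1.7, 5.4, -3.1]
width: 0.2
grip_force: 39.5
```

```bash
python3 -c "
from h import *
g=where()"
```

```text
G [-99.  217.3] y -204.6 a 0.451 psi -0.212 foot [-80.1 129.3] F [ 1.7  5.4 -3.1] T [ 0.86 -0.31  0.03] t 10.6
```

Freely descending into the slot (no top contact); 3 mm more to the bottom.

Emit:
move_arm --series '[[[0.005, -0.0004, 0, -0.0012, 0], [0.005, 0, 0, 0, 0]]]'

```text
time_s: 10.8
ee_pos: [0.5524, -0.0208, 0.1996]
orientation: [[0.09, 0.996, -0.0], [0.996, -0.09, 0.001], [0.001, -0.0, -1.0]]
contact_force: [1.5, 4.2, -3.4]
width: 0.189
grip_force: 39.5
```

Emit:
move_arm --series '[[[0.005, -0.0004, 0, -0.0012, 0], [0.005, 0, 0, 0, 0]]]'

```text
time_s: 11.0
ee_pos: [0.5521, -0.0207, 0.1984]
orientation: [[0.09, 0.996, 0.0], [0.996, -0.09, 0.001], [0.001, 0.0, -1.0]]
contact_force: [2.9, 5.7, -3.3]
width: 0.197
grip_force: 39.5
```

Emit:
move_arm --series '[[[0.005, -0.0002, 0, -0.0008, 0], [0.005, 0, 0, 0, 0]]]'

```text
time_s: 11.2
ee_pos: [0.552, -0.0207, 0.1979]
orientation: [[0.09, 0.996, 0.0], [0.996, -0.09, 0.001], [0.001, 0.0, -1.0]]
contact_force: [1.9, 5.4, -2.7]
width: 0.192
grip_force: 39.5
```

```bash
python3 -c "
from h import *
g=where()"
```

```text
G [-99.7 214.5] y -204.6 a 0.438 psi -0.227 foot [-79.4 126.8] F [ 1.9  5.4 -2.7] T [ 0.81 -0.29  0.05] t 11.2
```

Emit:
move_arm --series '[[[0.005, -0.0002, 0, -0.0006, 0], [0.005, 0, 0, 0, 0]]]'

```text
time_s: 11.4
ee_pos: [0.552, -0.0207, 0.1977]
orientation: [[0.09, 0.996, 0.001], [0.996, -0.09, 0.001], [0.001, 0.001, -1.0]]
contact_force: [2.2, 5.2, -1.9]
width: 0.194
grip_force: 39.6
```

Emit:
move_arm --series '[[[0.005, -0.0002, 0, -0.0006, 0], [0.005, 0, 0, 0, 0]]]'

```text
time_s: 11.6
ee_pos: [0.552, -0.0208, 0.1976]
orientation: [[0.09, 0.996, 0.002], [0.996, -0.09, 0.001], [0.001, 0.001, -1.0]]
contact_force: [1.3, 5.7, -0.9]
width: 0.198
grip_force: 39.7
```

Emit:
move_arm --series '[[[0.005, -0.0002, 0, -0.0006, 0], [0.005, 0, 0, 0, 0]]]'

```text
time_s: 11.8
ee_pos: [0.552, -0.0207, 0.1974]
orientation: [[0.09, 0.996, 0.002], [0.996, -0.09, 0.001], [0.002, 0.002, -1.0]]
contact_force: [0.8, 6.6, 0.7]
width: 0.195
grip_force: 39.8
```

```bash
python3 -c "
from h import *
g=where()"
```

```text
G [-99.7 214. ] y -204.6 a 0.436 psi -0.230 foot [-79.2 126.4] F [0.8 6.6 0.7] T [ 0.92 -0.21 -0.  ] t 11.8
```

Emit:
move_arm --series '[[[0.005, 0, 0.0005, -0.0004, 0], [0.005, 0, 0, 0, 0]]]'

```text
time_s: 12.0
ee_pos: [0.552, -0.0207, 0.1973]
orientation: [[0.09, 0.996, 0.002], [0.996, -0.09, 0.0], [0.0, 0.002, -1.0]]
contact_force: [-0.1, 4.0, 4.0]
width: 0.187
grip_force: 40.0
```

```bash
cat > look.py <<'E'
from h import *
import sys
t=sys.argv[1]; where()
f=cams.grab_frame("side")
P=pts(f);r=P[...,:2]-c0;X=r@bx*1e3;Y=r@by*1e3;Z=P[...,2]*1e3
m=(abs(Y)<100)&(X>-110)&(X<80)&(Z>170+(80-X)*.35)&(Z<330)
p=np.polyfit(X[m],Z[m],1)
for _ in range(5):
    m&=abs(np.polyval(p,X)-Z)<6;p=np.polyfit(X[m],Z[m],1)
print("lid",m.sum(),np.arctan(-p[0]))
I=cv2.resize(f["frame"][150:240,270:360,::-1],(600,600),interpolation=cv2.INTER_CUBIC)
cv2.imwrite(f"pics/{t}.png",I)
E
python3 look.py s2
```

```text
G [-99.7 213.9] y -204.6 a 0.435 psi -0.232 foot [-79.  126.3] F [-0.1  4.   4. ] T [ 0.8  -0.01  0.  ] t 12.0
lid 1909 0.44041189764474714
```

View pics/s2.png

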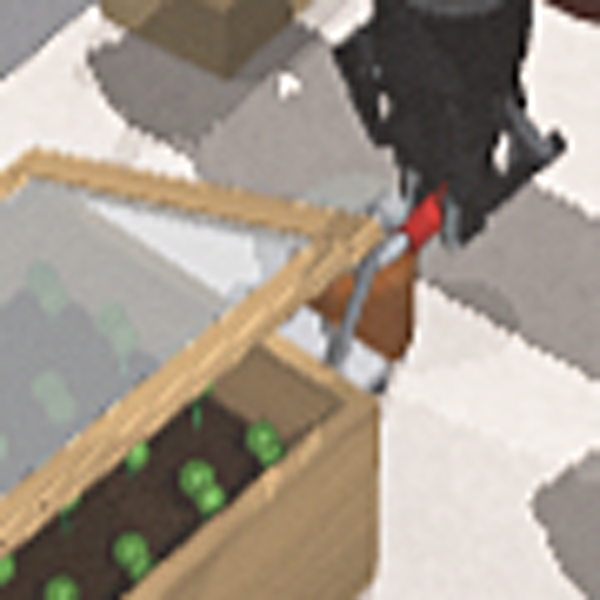

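The foot is down in the catch slot at crop (340,350), and the lid sits at 0.44 rad, the home angle. I'll ease off the side load and release.

Emit:
move_arm --series '[[[0.005, 0, 0.0005, 0, 0], [0.005, 0, 0.0003, 0, 0], [0.005, 0, 0, 0, 0]]]' --grip_force 20

```text
time_s: 12.35
ee_pos: [0.5519, -0.0207, 0.1971]
orientation: [[0.09, 0.996, 0.002], [0.996, -0.09, -0.001], [-0.001, 0.002, -1.0]]
contact_force: [-0.6, 2.6, 5.8]
width: 0.194
grip_force: 40.2
```

Emit:
move_arm --series '[[[0.02, 0, 0, 0, 0], [0.024, 0, 0, 0, 0], [0.028, 0, 0, 0, 0], [0.034, 0, 0, 0, 0], [0.042, 0, 0, 0, 0], [0.05, 0, 0, 0, 0], [0.06, 0, 0, 0, 0], [0.06, 0, 0, 0, 0]]]'

```text
time_s: 13.15
ee_pos: [0.5513, -0.0201, 0.1957]
orientation: [[0.09, 0.996, -0.0], [0.996, -0.09, -0.0], [-0.0, -0.0, -1.0]]
contact_force: [0.2, 0.1, -0.3]
width: 0.703
grip_force: 0.0
```

```bash
python3 look.py s3
```

```text
G [-100.4  212.3] y -204.0 a 0.429 psi -0.232 foot [-79.8 124.7] F [ 0.2  0.1 -0.3] T [-0.01  0.   -0.  ] t 13.15
lid 1902 0.4412616285709401
```

Lid holds at 0.441 with no contact; retreat upward and check.

Emit:
move_arm --series '[[[0.06, 0, 0, 0.005, 0], [0.06, 0, 0, 0.01, 0], [0.06, 0, 0, 0.015, 0], [0.06, 0, 0, 0.02, 0], [0.06, 0, 0, 0.02, 0], [0.06, 0, 0, 0.02, 0], [0.06, -0.01, -0.02, 0.02, 0], [0.06, -0.01, -0.025, 0.02, 0], [0.06, -0.01, -0.025, 0.02, 0], [0.06, -0.01, -0.025, 0, 0], [0.06, 0, 0, 0, 0], [0.06, 0, 0, 0, 0]]]'

```text
time_s: 14.4
ee_pos: [0.5114, -0.1153, 0.3469]
orientation: [[0.091, 0.996, 0.002], [0.996, -0.091, -0.0], [0.0, 0.002, -1.0]]
contact_force: [0.7, -0.2, -0.7]
width: 0.703
grip_force: 0.0
```

```bash
python3 look.py s4
```

```text
G [-131.7  363.5] y -302.4 a 0.692 psi 2.264 foot [-184.1  407.1] F [ 0.7 -0.2 -0.7] T [ 0.04  0.01 -0.03] t 14.4
lid 1912 0.4417594704663943h.py:22: RuntimeWarning: The iteration is not making good progress, as measured by the 
 improvement from the last ten iterations.
  return fsolve(lambda q: fk(*q)[1]-[x,z],g)
```

View pics/s4.png

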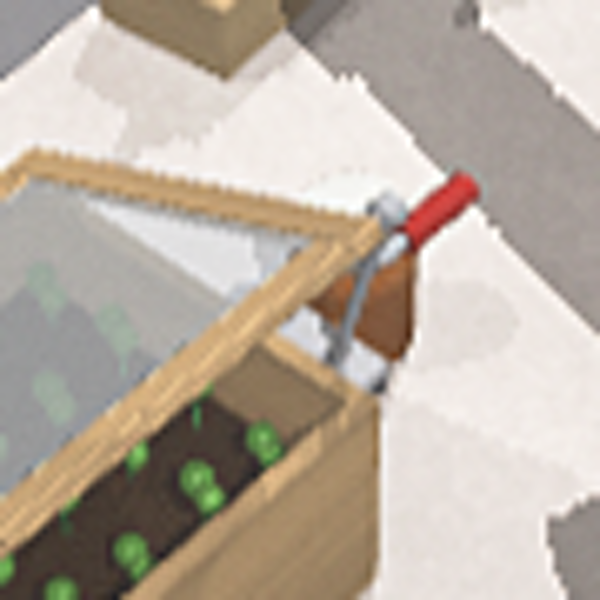

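The lid stays open on the prop alone: the foot is in the slot at crop (340,350), the sleeve is free at (440,205), and the jar hasn't moved.

```bash
python3 -c "
from rig import job
print(job.close_job())"
```

```text
the job is handed in; nothing more can be done
None
```

The lid is propped open at about 0.44 rad with the rod's foot home in the catch slot; the gripper is clear of everything, and the job is handed in.

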